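Present an offset lever level above its assembly jig

TASK

Lift the lid of the blue parts case until it lies back on its stop, then pick up the green cast lever inside by its balance point, which is nearer to the heavy boss. Hold it level and still above the aluminium assembly jig, boss hole over the thick pin and eye hole over the thin pin, with its underside about 40 mm above the pin tips, so that the fitter can slip washers onto the pins. Finish while still holding it there; do not touch the jig with the lever and do not disturb the other things on the deck.

Things in the scene. Friction and masses are not known exactly. Their poses are not given: they have to be found in the camera images.
- case: Blue open-topped steel parts case, fixed, 160 (x) x 280 (y) x 55 mm high, walls 5 mm; origin at the centre of its underside, x towards the hinge side (away from the robot), z up. Its inside floor (black rubber) is 10 mm above the origin. The lid closes it at the start.
- lid (a joint): Hinge of the blue lid (162 x 282 x 6 mm, 0.25 kg) along the case's far upper edge: 0 rad shut, growing as it is lifted, 2.0 rad resting on its stop, leaning back past upright. Below about 1.6 rad it falls shut when let go; beyond about 1.65 rad it falls back slowly on its own onto the stop.
- lid_tab (a point): Grip point on the steel lifting tab at the middle of the lid's front edge. The tab is 24 mm wide (along the case's y), 8 mm thick, and stands out 42 mm from the lid's front edge; the point is 27 mm out from that edge, in the middle of the thickness, 189 mm from the hinge line. It can be pinched from above across its 24 mm width, so that it turns between the fingers as the lid swings.
- lid_hinge (a point): Middle of the lid's hinge line, 55 mm above the deck; its y axis is parallel to the hinge axis. At joint 0 the lid tab is 189 mm from here along the case's -x and 4 mm higher.
- lever: Loose green cast steel lever, about 0.6 kg, 216 mm long along its own y axis, lying flat on the case floor with z up. Boss at +y: ring 44 mm across, 36 mm high, bore 18 mm; eye at -y: ring 28 mm across, 28 mm high, bore 11 mm; hole centres 180 mm apart. Between them a straight bar 14 mm wide (x), from 8 to 28 mm above the underside. Origin in the underside plane midway between the hole centres.
- lever_balance (a point): Balance point (centre of mass) of the lever: in the bar's middle plane, 30 mm from the lever's origin towards the boss, so 60 mm from the boss centre, 18 mm above the underside. The bar can be gripped here across its 14 mm width.
- lever_boss (a point): Centre of the lower mouth of the boss hole (the heavy end), in the underside plane of the lever.
- lever_eye (a point): Centre of the lower mouth of the eye hole (the light end), in the underside plane of the lever.
- jig: Fixed assembly jig: aluminium base 80 (x) x 250 (y) x 15 mm with two upright steel pins, tips 68 mm above the deck, 180 mm apart along its y axis. Origin at the centre of the underside, z up.
- jig_post (a point): Tip centre of the thick pin (14 mm across, on a 34 mm collar) at the jig's +y end; the boss belongs above it.
- jig_pin (a point): Tip centre of the thin pin (8 mm across, on a 22 mm collar) at the jig's -y end; the eye belongs above it.
- hook_tip (a point): Front end of the lowest peg-board hook above the deck, 290 mm up: a thin bar rises slightly from here straight back (+x) to the board. Tall grippers that cross the middle of the deck should pass in front of it (smaller x). Other hooks, further back and 440 mm or more up, lie to its left and right.
- dip_bottle: Bystander: orange squeeze bottle with blue spout, 56 x 56 x 150 mm, standing at the back of the deck; origin under its centre.
- ball_tap: Bystander: black ball tap with a red lever, 40 x 145 x 64 mm, at the back of the deck; origin under its centre.

How it is judged:
By the outcome, as a careful person would: the job done as asked, in the order asked, and still so for the second after the job is handed in, while the arm keeps its last pose, push and grip.
It also fails if it takes over 61 s, if anything falls off the work surface, if the arm or the gripper's body presses on something with over 40 N, if the wrist force passes 120 N, or if a joint passes its speed limit or range.

ROBOT

A 7-joint arm with a two-finger parallel gripper is mounted at the origin on a cart in front of the work surface, level with it; the furniture and walls round the work are solid. World frame = base frame: x ahead of the robot, y to its left, z up, the work surface at z = 0. Lengths are in m, angles in rad, forces in N, time in s.
With the tool pointing down it reaches from about 0.425 to 0.95 m from the base axis. Payload 16.7 kg.
Tool frame: the origin (TCP) lies on the centre line of the jaws, within the pads' length; the fingertips stand tip_reach ahead of it and the grasp point (between the pads) lies 5 mm behind it (tip_reach is the distance from the TCP to the fingertips, in m); z points along the fingers, y is the line along which they close (so a half turn about z gives the same grasp; the last joint's range is limited). The gripper opens to 94 mm and grips with 3 to 60 N. Pads are 16 mm wide; open, the fingers measure 119 mm over their backs; the gripper's body (75 mm by 177 mm) begins 78 mm behind the grasp point.
Start: joints at [0.966, 0.426, 0.074, 1.606, -0.034, 1.111, -0.067], TCP at [0.297, -0.606, 0.219] pointing down, gripper open.
Joint ranges: [-2.85, 2.85], [-0.5, 2.14], [-1.23, 1.37], [0.21, 2.46], [-1.02, 4.16], [0.16, 2.05], [-2.73, 2.73]. Speed limits (rad/s): [1.89, 1.89, 2.39, 2.39, 3.01, 3.01, 3.01].

INTERFACE

Orientations are given as [roll, pitch, yaw] about the fixed x, y, z axes, in that order (R = Rz(yaw) Ry(pitch) Rx(roll)).
In Python, from plant import get_obs, capture, get_calibration, sign_off, spot_in, silhouettes, spot_point, tip_reach gives the robot as it stands. The module is installed in compiled form; this text tells all that it offers.
- The arm moves only by the tool step_hand, called after "Emit:" in YAML: its name, and indented under it one key for each argument. Schema: {"type":"object","properties":{"rows":{"type":"array","items":{"type":"object","properties":{"aperture":{"type":"number"},"xyz":{"type":"array","items":{"type":"number"},"minItems":3,"maxItems":3},"turn_vec":{"type":"array","items":{"type":"number"},"minItems":3,"maxItems":3}},"additionalProperties":false,"required":["aperture"]},"minItems":1,"maxItems":20},"force":{"type":"number"},"only":{"type":"string"},"quiet":{"type":"boolean"},"lines":{"type":"string"}},"required":["rows"],"additionalProperties":false}. rows is a list of rows, 1 to 20 of them, each an object with the fields aperture (the finger opening in m), xyz (a list: dx, dy, dz in fractions of the full range, 1 being 0.75 m), turn_vec (a list: a rotation vector rx, ry, rz in shares of pi/2 rad (1.0 is pi/2 rad)); a field left out counts as zero (the opening has to be given); each row is the pose to reach, as a shift and turn from the pose commanded when the call began, along the tool's axes at that moment; what a row does not reach only later rows make up. A row lasts 1/12 s, in which the tool goes at most 0.0417 m and 0.125 rad, less where a joint would pass 70% of its speed; a pose out of reach is approached as far as the arm can. The fingers move at their own pace and stop on an object; force is the grip in N (left out, the last holds). Time passes only in rows, so rows that do not move let the fingers close. The tool returns the time, the measured TCP pose, the force, the opening and the grip force at its end. only (a regular expression) keeps the lines of the reply that match it, lines (a string "A,B") keeps lines A to B, and quiet returns only ok. A shift or turn number past 1, either way, is cut back to 1. Input that does not fit is refused with a message, and nothing moves.
- get_obs(): the state, without advancing time (a new reading comes with each control period).
- capture(name): name is "scene" or "top" or "wrist"; returns the picture (400x640x3 uint8, blue, green, red); there is no depth.
- get_calibration(name): a dict with "camera_matrix" (3x3 intrinsics, pixels), "position" and "attitude" of the camera in the world; the wrist camera has in their place "mount" (4x4, takes a point from camera to tool coordinates, whose origin is the TCP and whose axes are the flange's). Camera axes: x right, y down, z forward; pixel columns grow to the right and rows downward; lengths in m; the calibration is good to about 2 mm. A picture is of the moment at which its call begins: read the wrist's pose just before it. get_calibration takes no time and is no camera call.
- sign_off(): hands the job in; it is judged then, once.
Trained networks look in the newest picture that a camera, given by its name, has taken for a name from the list of things; names that differ only in an ending like _2 or _b are one class to them, and where a whole thing is asked for, a point or a joint stands for the part that bears it (a point fixed in the world has none). Each returns a list of dicts, best first, with "p" (0 to 1); they miss things now and then, are a little off and sometimes report something else, mostly with a low value. They report only what shows in the picture. A call takes as long as a camera call.
- spot_in(query, camera): "uv" ([column, row] in pixels, amid what is visible of it).
- silhouettes(query, camera): "pixels" (400x640 bool, what is visible of it) and "uv" ([column, row] in pixels, amid what is visible of it).
- spot_point(query, camera): "uv" ([column, row] in pixels: a listed point, or the origin of a listed thing).
The state is a dict: "time": time; "qpos": joint angles; "joint_vel": joint speeds; "joint_efforts": joint torques, N m; "ee_pos": TCP position; "tcp_rot": TCP orientation; "force": force on the tool from outside, world axes, zero at the start; "torque": the same for the moment, N m; "gripper_width": finger opening in m; "finger_force": force on a finger pad.
Only numpy, scipy, OpenCV 4.12 (cv2) and the standard library are available. Lean on these libraries where they do the work, as an engineer would, in place of code of your own. Each camera call takes 0.05 s, during which the arm holds its last target. There are 200 camera calls.

## Working session

There is one attempt and no reset: what is moved stays moved. The work goes in short steps, Python scripts to look and compute and a tool call to move; the robot and the scene stay as the last step left them, time stands still between calls to the robot, and variables do not carry over. Pictures are saved under pics/ and viewed, at most 15 in all, crops included, and the job is handed in when it is done.

```bash
mkdir -p pics
```

Create h.py:
```python
import numpy as np, cv2
from scipy.spatial.transform import Rotation as R
from plant import *
np.set_printoptions(precision=4,suppress=True)
def cam(name,obs=None):
    c=get_calibration(name); K=np.array(c["camera_matrix"])
    if "mount" in c:
        o=obs or get_obs(); M=np.array(c["mount"]); Rt=rot(o["tcp_rot"])
        return K, np.array(o["ee_pos"])+Rt@M[:3,3], Rt@M[:3,:3]
    return K,np.array(c["position"]),rot(c["attitude"])
def rot(a):
    a=np.array(a,float)
    return a if a.shape==(3,3) else (R.from_quat(a) if a.size==4 else R.from_euler('xyz',a)).as_matrix()
def ray(C,uv):
    K,p,A=C; d=A@np.linalg.solve(K,[uv[0],uv[1],1.]); return p,d/np.linalg.norm(d)
def tri(rs):
    S=np.zeros((3,3));b=np.zeros(3)
    for p,d in rs:
        P=np.eye(3)-np.outer(d,d);S+=P;b+=P@p
    x=np.linalg.solve(S,b); return x,max(np.linalg.norm((np.eye(3)-np.outer(d,d))@(x-p)) for p,d in rs)
def onz(r,z): p,d=r; return p+d*(z-p[2])/d[2]
def proj(C,X):
    K,p,A=C; q=K@(A.T@(np.array(X)-p)); return q[:2]/q[2]
```

Run:
```python
from h import *
print(tip_reach, get_obs())
for n in("scene","top"):
    print(n,get_calibration(n))
ims={n:capture(n) for n in("scene","top","wrist")}
print(get_calibration("wrist"))
for n in ims: cv2.imwrite(f"pics/a_{n}.png",ims[n])
for q in["lid_tab","lid_hinge","case","jig","jig_post","jig_pin","hook_tip","dip_bottle","ball_tap","lever"]:
    rs=[]
    for n in("scene","top"):
        s=spot_point(q,n)
        print(q,n,[(np.round(x["uv"],1).tolist(),round(x["p"],2)) for x in s[:3]])
        if s: rs.append(ray(cam(n),s[0]["uv"]))
    if len(rs)==2: print("   ",*tri(rs))
print(get_obs()["time"])
```

```text
0.014 {'time': 0.0, 'qpos': array([ 0.9655,  0.4267,  0.0739,  1.6066, -0.0341,  1.1108, -0.0671]), 'joint_vel': array([-0.0013, -0.0008, -0.0015, -0.0009, -0.0016,  0.0002, -0.0003]), 'joint_efforts': array([ -0.0043, -93.5819,   3.6648, -45.4198,  -0.0489,   0.02  ,
         0.0001]), 'ee_pos': array([ 0.2969, -0.6057,  0.2188]), 'tcp_rot': array([-3.1403,  0.0001,  0.4557]), 'force': array([ 0.4103, -0.1634, -0.0108]), 'torque': array([-0.0025, -0.0479,  0.0395]), 'finger_force': 0.0, 'gripper_width': 0.09404166527931589}
scene {'camera_matrix': array([[363.7168,   0.    , 326.179 ],
       [  0.    , 363.7168, 192.6218],
       [  0.    ,   0.    ,   1.    ]]), 'position': array([0.0498, 0.5013, 0.7365]), 'attitude': array([-2.208 , -0.0113, -2.3364])}
top {'camera_matrix': array([[392.0586,   0.    , 324.062 ],
       [  0.    , 392.0586, 199.4972],
       [  0.    ,   0.    ,   1.    ]]), 'position': array([0.4153, 0.0061, 1.1398]), 'attitude': array([-2.9311, -0.0046, -1.5433])}
{'camera_matrix': array([[292.2474,   0.    , 322.1918],
       [  0.    , 292.2474, 197.2243],
   
[... 646 characters left out ...]
[([403.9, 244.2], 0.83), ([246.5, 203.3], 0.25), ([254.1, 270.6], 0.15)]
    [ 0.5645 -0.0879  0.2853] 0.10132280525458819
jig_post scene [([377.2, 223.4], 0.62), ([384.2, 225.2], 0.36)]
jig_post top [([373.9, 251.2], 0.84)]
    [ 0.5012 -0.1349  0.0646] 0.004341424315544531
jig_pin scene [([394.1, 186.0], 0.96)]
jig_pin top []
hook_tip scene [([312.5, 156.8], 0.91), ([396.3, 186.4], 0.44)]
hook_tip top [([251.5, 266.2], 0.6)]
    [0.4463 0.1399 0.4145] 0.00562774107189445
dip_bottle scene [([294.9, 206.5], 0.93)]
dip_bottle top [([352.5, 162.2], 0.71)]
    [ 0.7809 -0.0745 -0.0068] 0.0021422148393316132
ball_tap scene [([263.0, 221.7], 0.81)]
ball_tap top []
lever scene []
lever top []
1.15
```

View pics/a_scene.png

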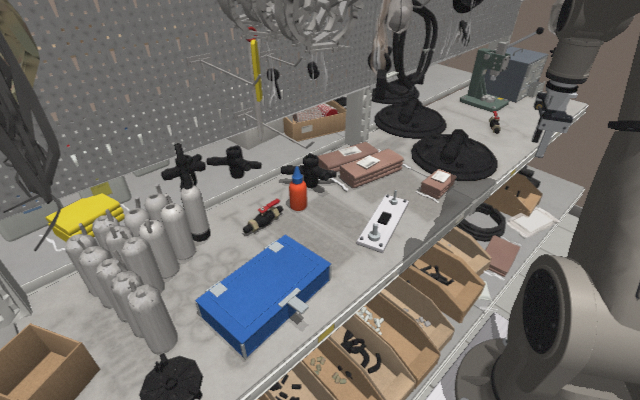

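View pics/a_top.png

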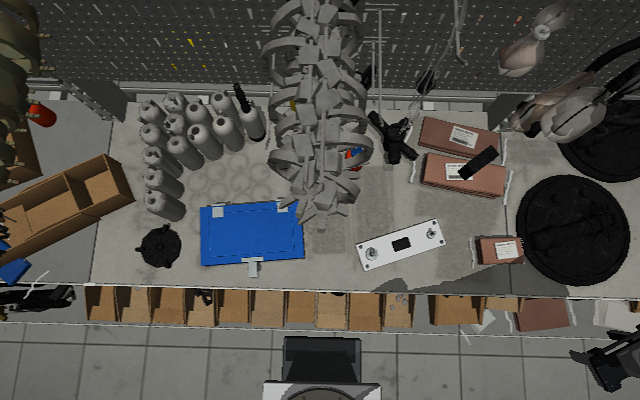

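Run:
```python
from h import *
a=cv2.imread("pics/a_scene.png")[40:230,180:440]; b=cv2.imread("pics/a_top.png")[100:290,190:450]
cv2.imwrite("pics/b.png",np.vstack([cv2.resize(x,None,fx=2.2,fy=1.55,interpolation=2) for x in(a,b)]))
S=cam("scene");T=cam("top")
print("hook z.29",onz(ray(S,[312.5,156.8]),.29), proj(T,onz(ray(S,[312.5,156.8]),.29)))
print("pin z.068",onz(ray(S,[394.1,186]),.068),"post",onz(ray(S,[377.2,223.4]),.068),onz(ray(T,[373.9,251.2]),.068))
for uv in([202,265],[304,258]): print("lid corner",onz(ray(T,uv),.058))
```

```text
hook z.29 [0.6067 0.0042 0.29  ] [325.5795 195.2407]
pin z.068 [ 0.574  -0.3126  0.068 ] post [ 0.4954 -0.1342  0.068 ] [ 0.5044 -0.1319  0.068 ]
lid corner [0.4549 0.3345 0.058 ]
lid corner [0.4814 0.0579 0.058 ]
```

View pics/b.png

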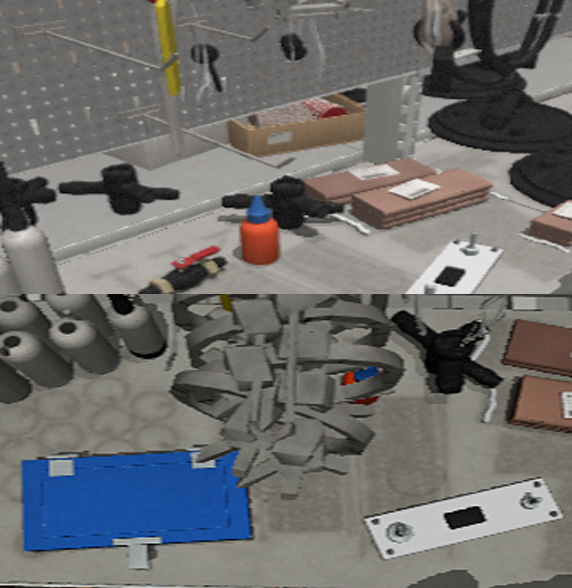

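The manual's scale: shifts go in shares of 0.75 m and turns go in shares of pi/2 rad. Converting my numbers, -0.6475 m is -0.8633, 0.488 m is 0.6507, 0.36 rad is 0.2292.

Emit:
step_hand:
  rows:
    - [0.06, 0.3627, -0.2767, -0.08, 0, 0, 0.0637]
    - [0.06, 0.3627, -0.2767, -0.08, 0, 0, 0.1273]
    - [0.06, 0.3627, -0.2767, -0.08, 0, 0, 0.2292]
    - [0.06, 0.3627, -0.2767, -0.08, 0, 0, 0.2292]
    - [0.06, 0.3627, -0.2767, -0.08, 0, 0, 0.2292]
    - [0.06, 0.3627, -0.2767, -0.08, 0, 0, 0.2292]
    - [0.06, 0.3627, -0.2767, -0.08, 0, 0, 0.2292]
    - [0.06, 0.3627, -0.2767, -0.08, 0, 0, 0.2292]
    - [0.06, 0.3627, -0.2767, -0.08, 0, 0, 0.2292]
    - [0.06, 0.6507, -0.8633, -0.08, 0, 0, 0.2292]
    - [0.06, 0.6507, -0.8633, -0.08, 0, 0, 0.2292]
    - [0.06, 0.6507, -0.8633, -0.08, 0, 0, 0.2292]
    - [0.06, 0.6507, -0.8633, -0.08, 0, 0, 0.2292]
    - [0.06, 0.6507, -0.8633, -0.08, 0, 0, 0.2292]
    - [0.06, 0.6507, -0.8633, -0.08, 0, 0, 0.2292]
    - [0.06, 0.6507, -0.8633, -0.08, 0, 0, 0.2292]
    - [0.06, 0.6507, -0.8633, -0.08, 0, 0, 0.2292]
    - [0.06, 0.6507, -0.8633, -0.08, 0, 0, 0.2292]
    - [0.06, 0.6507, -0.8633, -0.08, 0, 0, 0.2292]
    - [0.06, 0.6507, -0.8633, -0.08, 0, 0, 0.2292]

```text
refused: rows[0]: [0.06, 0.3627, -0.2767, -0.08, 0, 0, 0.0637] is not of type 'object' (schema: type "object"). Nothing was moved.
```

Nothing moved. I misread the format; it is a list of objects, one for each row. Resending.

Emit:
step_hand:
  rows:
    - {"aperture":0.06, "xyz":[0.3627, -0.2767, -0.08], "turn_vec":[0, 0, 0.0637]}
    - {"aperture":0.06, "xyz":[0.3627, -0.2767, -0.08], "turn_vec":[0, 0, 0.1273]}
    - {"aperture":0.06, "xyz":[0.3627, -0.2767, -0.08], "turn_vec":[0, 0, 0.2292]}
    - {"aperture":0.06, "xyz":[0.3627, -0.2767, -0.08], "turn_vec":[0, 0, 0.2292]}
    - {"aperture":0.06, "xyz":[0.3627, -0.2767, -0.08], "turn_vec":[0, 0, 0.2292]}
    - {"aperture":0.06, "xyz":[0.3627, -0.2767, -0.08], "turn_vec":[0, 0, 0.2292]}
    - {"aperture":0.06, "xyz":[0.3627, -0.2767, -0.08], "turn_vec":[0, 0, 0.2292]}
    - {"aperture":0.06, "xyz":[0.3627, -0.2767, -0.08], "turn_vec":[0, 0, 0.2292]}
    - {"aperture":0.06, "xyz":[0.3627, -0.2767, -0.08], "turn_vec":[0, 0, 0.2292]}
    - {"aperture":0.06, "xyz":[0.6507, -0.8633, -0.08], "turn_vec":[0, 0, 0.2292]}
    - {"aperture":0.06, "xyz":[0.6507, -0.8633, -0.08], "turn_vec":[0, 0, 0.2292]}
    - {"aperture":0.06, "xyz":[0.6507, -0.8633, -0.08], "turn_vec":[0, 0, 0.2292]}
    - {"aperture":0.06, "xyz":[0.6507, -0.8633, -0.08], "turn_vec":[0, 0, 0.2292]}
    - {"aperture":0.06, "xyz":[0.6507, -0.8633, -0.08], "turn_vec":[0, 0, 0.2292]}
    - {"aperture":0.06, "xyz":[0.6507, -0.8633, -0.08], "turn_vec":[0, 0, 0.2292]}
    - {"aperture":0.06, "xyz":[0.6507, -0.8633, -0.08], "turn_vec":[0, 0, 0.2292]}
    - {"aperture":0.06, "xyz":[0.6507, -0.8633, -0.08], "turn_vec":[0, 0, 0.2292]}
    - {"aperture":0.06, "xyz":[0.6507, -0.8633, -0.08], "turn_vec":[0, 0, 0.2292]}
    - {"aperture":0.06, "xyz":[0.6507, -0.8633, -0.08], "turn_vec":[0, 0, 0.2292]}
    - {"aperture":0.06, "xyz":[0.6507, -0.8633, -0.08], "turn_vec":[0, 0, 0.2292]}

```text
time: 2.82
ee_pos: [0.4498, 0.1603, 0.2799]
tcp_rot: [-3.142, -0.001, 0.096]
force: [1.5, -0.6, -1.0]
gripper_width: 0.0601
finger_force: 0.0
```

```bash
python3 -c "
from h import *
o=get_obs();print(o['qpos'],o['ee_pos'],o['tcp_rot'])"
```

```text
[-0.0257  0.0714 -0.4702  1.9347  0.0359  1.1424 -1.9851] [0.4498 0.1603 0.2799] [-3.1415 -0.001   0.0955]
```

Add to h.py:
```python
def look(names,c="wrist",save=None):
    o=get_obs(); im=capture(c)
    if save: cv2.imwrite(f"pics/{save}.png",im)
    C=cam(c,o) if c=="wrist" else cam(c); out={}
    for q in names:
        s=spot_point(q,c)
        if s: out[q]=ray(C,s[0]["uv"]); print(q,c,np.round(s[0]["uv"],1),round(s[0]["p"],2))
    return C,out
```

Run:
```python
from h import *
import pickle
C,o=look(["lid_tab","lid_hinge","case","jig_post","jig_pin","jig"],save="c1")
pickle.dump((C,o),open("v1.pkl","wb"))
for q,z in dict(lid_tab=.059,lid_hinge=.055,jig_post=.068,jig_pin=.068).items():
    if q in o: print(q,onz(o[q],z))
```

```text
lid_tab wrist [296.6 180.1] 0.7
lid_hinge wrist [290.7  26. ] 0.67
case wrist [297.1 100.3] 0.65
jig wrist [579.2 139. ] 0.6
lid_tab [0.4439 0.1945 0.059 ]
lid_hinge [0.6299 0.2154 0.055 ]
```

Emit:
step_hand:
  rows:
    - {"aperture":0.06, "xyz":[0, -0.04, 0.08]}
    - {"aperture":0.06, "xyz":[0, -0.04, 0.08]}
    - {"aperture":0.06, "xyz":[0, -0.04, 0.08]}

```text
time: 3.42
ee_pos: [0.4455, 0.1879, 0.2159]
tcp_rot: [3.141, 0.005, 0.096]
force: [-0.8, -0.2, -1.0]
gripper_width: 0.0599
finger_force: 0.0
```

Run:
```python
from h import *
import pickle
C1,o1=pickle.load(open("v1.pkl","rb"))
C,o=look(["lid_tab","lid_hinge"],save="c2")
for q in o:
    print(q,onz(o[q],.058))
    if q in o1: print(tri([o[q],o1[q]]))
```

```text
lid_tab wrist [318.3 191. ] 0.83
lid_hinge wrist [311.8   0. ] 0.86
lid_tab [0.4414 0.192  0.058 ]
(array([0.4509, 0.1923, 0.0949]), np.float64(0.0004650754734185138))
lid_hinge [0.6306 0.2157 0.058 ]
(array([0.6275, 0.2147, 0.0656]), np.float64(0.0007279956210501988))
```

View pics/c1.png

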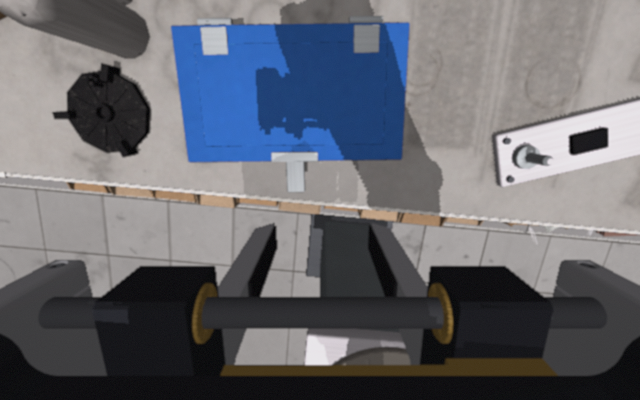

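Converted, 0.1 m is 0.1333, -0.004 m is -0.0053, -0.015 rad is -0.0095.

Emit:
step_hand:
  rows:
    - {"aperture":0.06, "xyz":[-0.004, -0.0053, 0.0533], "turn_vec":[0, 0, -0.0095]}
    - {"aperture":0.06, "xyz":[-0.004, -0.0053, 0.1067], "turn_vec":[0, 0, -0.0095]}
    - {"aperture":0.06, "xyz":[-0.004, -0.0053, 0.1333], "turn_vec":[0, 0, -0.0095]}
    - {"aperture":0.06, "xyz":[-0.004, -0.0053, 0.1333], "turn_vec":[0, 0, -0.0095]}
    - {"aperture":0.06, "xyz":[-0.004, -0.0053, 0.1333], "turn_vec":[0, 0, -0.0095]}
    - {"aperture":0.06, "xyz":[-0.004, -0.0053, 0.1333], "turn_vec":[0, 0, -0.0095]}

```text
time: 4.07
ee_pos: [0.4455, 0.192, 0.1217]
tcp_rot: [-3.141, -0.003, 0.11]
force: [0.7, -0.7, 0.4]
gripper_width: 0.0602
finger_force: 0.0
```

Run:
```python
from h import *
C,o=look(["lid_tab"],save="d1")
print(get_obs()["ee_pos"],C[1])
print([onz(o["lid_tab"],z) for z in (.05,.059,.068)])
for n in("scene","top"):
    C,o=look(["lid_tab"],n); print(onz(o["lid_tab"],.059)) if o else 0
```

```text
lid_tab wrist [319.1 216.3] 0.96
[0.4454 0.1921 0.1216] [0.5193 0.2004 0.2874]
[array([0.441 , 0.1945, 0.05  ]), array([0.444 , 0.1947, 0.059 ]), array([0.4469, 0.195 , 0.068 ])]
lid_tab scene [300.3 304.7] 0.77
[0.4434 0.1916 0.059 ]
```

View pics/d1.png

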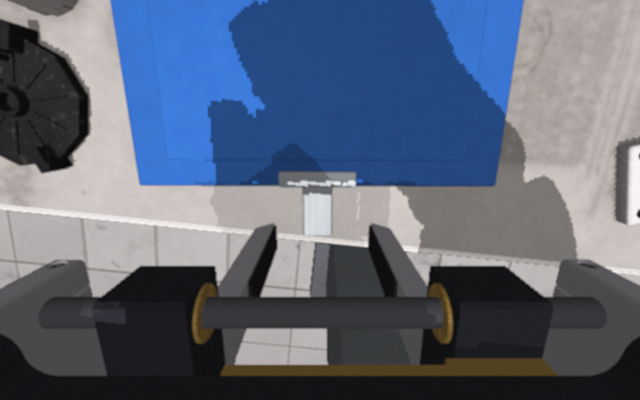

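Converted, 0.067 m is 0.0893, -0.002 m is -0.0027.

Emit:
step_hand:
  rows:
    - {"aperture":0.06, "xyz":[-0.0027, -0.0027, 0.0453]}
    - {"aperture":0.06, "xyz":[-0.0027, -0.0027, 0.0893]}
    - {"aperture":0.06, "xyz":[-0.0027, -0.0027, 0.0893]}
    - {"aperture":0.06, "xyz":[-0.0027, -0.0027, 0.0893]}
    - {"aperture":0.02, "xyz":[-0.0027, -0.0027, 0.0893]}
    - {"aperture":0.015, "xyz":[-0.0027, -0.0027, 0.0893]}
    - {"aperture":0.015, "xyz":[-0.0027, -0.0027, 0.0893]}
    - {"aperture":0.015, "xyz":[-0.0027, -0.0027, 0.0893]}
    - {"aperture":0.015, "xyz":[-0.0027, -0.0027, 0.0893]}
    - {"aperture":0.015, "xyz":[-0.0027, -0.0027, 0.0893]}
  force: 15

```text
time: 5.2
ee_pos: [0.4421, 0.1956, 0.0532]
tcp_rot: [-3.139, -0.002, 0.111]
force: [-7.2, 23.0, -1.0]
gripper_width: 0.0239
finger_force: 14.7
```

Converted, -0.106 m is -0.1413, -0.0901 m is -0.1201.

Emit:
step_hand:
  rows:
    - {"aperture":0.015, "xyz":[0, -0.0027, 0]}
    - {"aperture":0.015, "xyz":[0.0013, -0.0027, -0.0253]}
    - {"aperture":0.015, "xyz":[0.0061, -0.0027, -0.05]}
    - {"aperture":0.015, "xyz":[0.0128, -0.0027, -0.0743]}
    - {"aperture":0.015, "xyz":[0.022, -0.0027, -0.0977]}
    - {"aperture":0.015, "xyz":[0.0333, -0.0027, -0.1201]}
    - {"aperture":0.015, "xyz":[0.0471, -0.0027, -0.1413]}
    - {"aperture":0.015, "xyz":[0.0471, -0.0027, -0.1413]}
  force: 15

```text
time: 5.87
ee_pos: [0.4781, 0.1997, 0.1612]
tcp_rot: [-3.141, -0.002, 0.11]
force: [-6.2, 0.7, 2.6]
gripper_width: 0.0237
finger_force: 15.0
```

Converted, 0.2005 m is 0.2673, 0.1821 m is 0.2428.

Emit:
step_hand:
  rows:
    - {"aperture":0.015, "xyz":[0.0156, 0, -0.0199]}
    - {"aperture":0.015, "xyz":[0.0332, 0, -0.0379]}
    - {"aperture":0.015, "xyz":[0.0524, 0, -0.054]}
    - {"aperture":0.015, "xyz":[0.0733, 0, -0.0683]}
    - {"aperture":0.015, "xyz":[0.0955, 0, -0.0803]}
    - {"aperture":0.015, "xyz":[0.1185, 0, -0.0901]}
    - {"aperture":0.015, "xyz":[0.1427, 0, -0.0976]}
    - {"aperture":0.015, "xyz":[0.1673, 0, -0.1025]}
    - {"aperture":0.015, "xyz":[0.1924, 0, -0.1051]}
    - {"aperture":0.015, "xyz":[0.2176, 0, -0.1051]}
    - {"aperture":0.015, "xyz":[0.2428, 0, -0.1025]}
    - {"aperture":0.015, "xyz":[0.2673, 0, -0.0976]}
    - {"aperture":0.015, "xyz":[0.2673, 0, -0.0976]}
    - {"aperture":0.015, "xyz":[0.2673, 0, -0.0976]}
  force: 15

```text
time: 7.03
ee_pos: [0.6775, 0.2213, 0.2318]
tcp_rot: [3.142, -0.001, 0.11]
force: [1.6, -1.5, 4.6]
gripper_width: 0.0237
finger_force: 15.0
```

Converted, -0.17 m is -0.2267, -0.05 m is -0.0667.

Emit:
step_hand:
  rows:
    - {"aperture":0.05}
    - {"aperture":0.06}
    - {"aperture":0.06}
    - {"aperture":0.06, "xyz":[0, 0, -0.04]}
    - {"aperture":0.06, "xyz":[0, 0, -0.0667]}
    - {"aperture":0.06, "xyz":[-0.0533, 0, -0.08]}
    - {"aperture":0.06, "xyz":[-0.1067, 0, -0.08]}
    - {"aperture":0.06, "xyz":[-0.16, 0, -0.08]}
    - {"aperture":0.06, "xyz":[-0.2267, 0, -0.08]}
    - {"aperture":0.06, "xyz":[-0.2267, 0, -0.08]}
    - {"aperture":0.06, "xyz":[-0.2267, 0, -0.08]}
    - {"aperture":0.06, "xyz":[-0.2267, 0, -0.08]}
  force: 15

```text
time: 8.03
ee_pos: [0.5071, 0.2028, 0.2924]
tcp_rot: [3.141, -0.001, 0.111]
force: [0.2, 0.1, -0.8]
gripper_width: 0.0602
finger_force: 0.0
```

Run:
```python
from h import *
import pickle
C,o=look(["lever","lever_balance","lever_boss","lever_eye","lid_tab","lid_hinge"],save="e1")
pickle.dump((C,o),open("v2.pkl","wb"))
for q,z in dict(lever=.01,lever_balance=.028,lever_boss=.01,lever_eye=.01).items():
    if q in o: print(q,onz(o[q],z))
C,o=look(["lid_tab","lever_boss","lever_eye"],"scene")
for q in o: print(q,onz(o[q],.01))
```

```text
lever wrist [315.2 146.4] 0.61
lever_balance wrist [295.8 150.8] 0.93
lever_boss wrist [254.7 144.8] 0.8
lever_eye wrist [375.6 148.8] 0.63
lid_hinge wrist [323.3  78. ] 0.79
lever [0.5429 0.2174 0.01  ]
lever_balance [0.535  0.2447 0.028 ]
lever_boss [0.5353 0.3087 0.01  ]
lever_eye [0.5493 0.1259 0.01  ]
lid_tab scene [215.4 198.7] 0.56
lever_boss scene [240.7 323.3] 0.78
lever_eye scene [295.3 276. ] 0.71
lid_tab [0.9744 0.1029 0.01  ]
lever_boss [0.5263 0.2991 0.01  ]
lever_eye [0.547  0.1217 0.01  ]
```

View pics/e1.png

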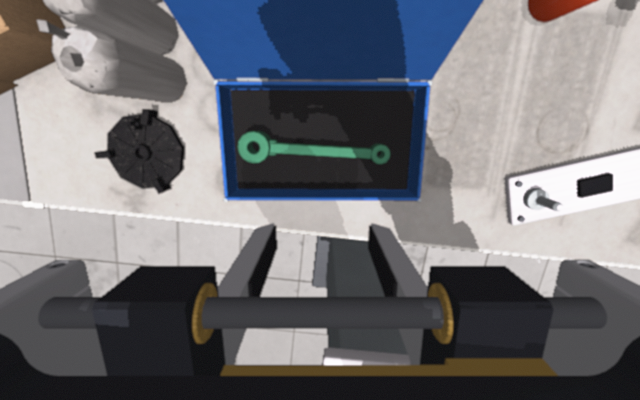

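Converted, 0.056 m is 0.0747, 0.04 m is 0.0533, -1.53 rad is -0.974.

Emit:
step_hand:
  rows:
    - {"aperture":0.06, "xyz":[0.032, 0.0747, 0.0533], "turn_vec":[0, 0, -0.0764]}
    - {"aperture":0.06, "xyz":[0.032, 0.0747, 0.0533], "turn_vec":[0, 0, -0.1528]}
    - {"aperture":0.06, "xyz":[0.032, 0.0747, 0.0533], "turn_vec":[0, 0, -0.2292]}
    - {"aperture":0.06, "xyz":[0.032, 0.0747, 0.0533], "turn_vec":[0, 0, -0.3056]}
    - {"aperture":0.06, "xyz":[0.032, 0.0747, 0.0533], "turn_vec":[0, 0, -0.382]}
    - {"aperture":0.06, "xyz":[0.032, 0.0747, 0.0533], "turn_vec":[0, 0, -0.4584]}
    - {"aperture":0.06, "xyz":[0.032, 0.0747, 0.0533], "turn_vec":[0, 0, -0.5348]}
    - {"aperture":0.06, "xyz":[0.032, 0.0747, 0.0533], "turn_vec":[0, 0, -0.6112]}
    - {"aperture":0.06, "xyz":[0.032, 0.0747, 0.0533], "turn_vec":[0, 0, -0.6875]}
    - {"aperture":0.06, "xyz":[0.032, 0.0747, 0.0533], "turn_vec":[0, 0, -0.7639]}
    - {"aperture":0.06, "xyz":[0.032, 0.0747, 0.0533], "turn_vec":[0, 0, -0.8403]}
    - {"aperture":0.06, "xyz":[0.032, 0.0747, 0.0533], "turn_vec":[0, 0, -0.9167]}
    - {"aperture":0.06, "xyz":[0.032, 0.0747, 0.0533], "turn_vec":[0, 0, -0.974]}
    - {"aperture":0.06, "xyz":[0.032, 0.0747, 0.0533], "turn_vec":[0, 0, -0.974]}
    - {"aperture":0.06, "xyz":[0.032, 0.0747, 0.0533], "turn_vec":[0, 0, -0.974]}
    - {"aperture":0.06, "xyz":[0.032, 0.0747, 0.0533], "turn_vec":[0, 0, -0.974]}
  force: 15

```text
time: 9.92
ee_pos: [0.5371, 0.1498, 0.2517]
tcp_rot: [3.142, -0.0, 1.637]
force: [-0.8, 0.3, -0.1]
gripper_width: 0.0605
finger_force: 0.0
```

Create m.py:
```python
from h import *
import pickle,sys
C1,o1=pickle.load(open("v2.pkl","rb"))
ob=get_obs()
C,o=look(["lever_balance","lever_boss","lever_eye"],save=sys.argv[1])
P={}
for q,z in dict(lever_balance=.028,lever_boss=.01,lever_eye=.01).items():
    if q in o:
        P[q]=onz(o[q],z); print(q,P[q],*(tri([o[q],o1[q]]) if q in o1 else ()))
s=silhouettes("lever","wrist")
if s:
    m=s[0]["pixels"]; print("sil",s[0]["p"],m.sum())
    v,u=np.nonzero(m); G=np.array([onz(ray(C,(a,b)),.035)[:2] for a,b in zip(u,v)])
    # bar centre line: fit line to column of points, halves
    c=G.mean(0); w,V=np.linalg.eigh(np.cov((G-c).T)); d=V[:,1]*np.sign(V[1,1])
    t=(G-c)@d; n=(G-c)@[d[1],-d[0]]
    b=(t>np.percentile(t,1)+.05)&(t<np.percentile(t,99)-.06)
    k=np.polyfit(t[b],n[b],1); print("axis yaw pca",np.arctan2(-d[0],d[1]),"bar yaw",np.arctan2(-d[0],d[1])-np.arctan(k[0]),"extent",t.min(),t.max())
    hi=c+d*t.max(); lo=c+d*t.min(); print("ends",lo,hi,"width",np.percentile(n[b],98)-np.percentile(n[b],2))
    tb=t.max()-22e-3-60e-3; print("balance est",c+d*tb+np.array([d[1],-d[0]])*np.polyval(k,tb))
print(ob["ee_pos"],ob["tcp_rot"],ob["qpos"],ob["time"])
```

```bash
python3 m.py f1
```

```text
lever_boss wrist [327.7  57.3] 0.97
lever_eye wrist [326.  193.4] 0.75
lever_boss [0.5354 0.3019 0.01  ] [0.536  0.3024 0.0242] 0.003230022984018741
lever_eye [0.5455 0.1227 0.01  ] [ 0.5471  0.1209 -0.0055] 0.002289070739388102
sil 0.93 2888
axis yaw pca 0.04965076026879048 bar yaw 0.050968044963259344 extent -0.1313363646881413 0.08586917765664333
ends [0.5454 0.1097] [0.5346 0.3266] width 0.01379026362482596
balance est [0.5385 0.2447]
[0.5371 0.1498 0.2517] [ 3.1416 -0.0001  1.6372] [ 0.177   0.2702 -0.6703  1.8017  0.1841  1.1327 -0.4878] 9.9167
```

View pics/f1.png

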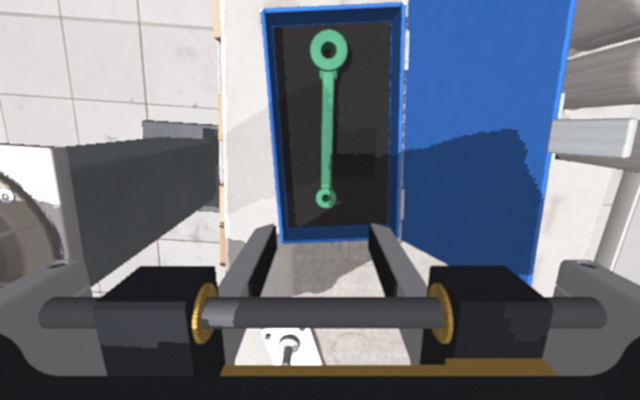

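Converted, 0.14 m is 0.1867, 0.01 m is 0.0133, 0.013 rad is 0.0083.

Emit:
step_hand:
  rows:
    - {"aperture":0.05, "xyz":[0.0533, 0.01, 0.0133], "turn_vec":[0, 0, 0.0083]}
    - {"aperture":0.05, "xyz":[0.1067, 0.01, 0.0267], "turn_vec":[0, 0, 0.0083]}
    - {"aperture":0.05, "xyz":[0.1227, 0.01, 0.08], "turn_vec":[0, 0, 0.0083]}
    - {"aperture":0.05, "xyz":[0.1227, 0.01, 0.1333], "turn_vec":[0, 0, 0.0083]}
    - {"aperture":0.05, "xyz":[0.1227, 0.01, 0.1733], "turn_vec":[0, 0, 0.0083]}
    - {"aperture":0.05, "xyz":[0.1227, 0.01, 0.1867], "turn_vec":[0, 0, 0.0083]}
    - {"aperture":0.05, "xyz":[0.1227, 0.01, 0.1867], "turn_vec":[0, 0, 0.0083]}
    - {"aperture":0.05, "xyz":[0.1227, 0.01, 0.1867], "turn_vec":[0, 0, 0.0083]}
  force: 15

```text
time: 10.83
ee_pos: [0.5386, 0.2425, 0.1128]
tcp_rot: [3.141, -0.0, 1.627]
force: [-0.0, 0.2, 0.3]
gripper_width: 0.0501
finger_force: 0.0
```

```bash
python3 m.py g1
```

```text
lever_balance wrist [320.  205.3] 0.81
lever_boss wrist [318.5 134.4] 0.6
lever_eye wrist [319.4 205.2] 0.73
lever_balance [0.5375 0.2432 0.028 ] [0.5365 0.2445 0.0335] 0.0009767231919763251
lever_boss [0.5328 0.3042 0.01  ] [0.5347 0.3054 0.0222] 0.0019120214585313605
lever_eye [0.5371 0.238  0.01  ] [ 0.5205  0.0046 -0.7207] 0.028940127807927894
sil 0.68 4454
axis yaw pca 0.05413070019091256 bar yaw 0.0598174549684598 extent -0.14777612479575455 0.0690602381224155
ends [0.5455 0.108 ] [0.5338 0.3245] width 0.01348876190088137
balance est [0.538  0.2426]
[0.5386 0.2425 0.1128] [ 3.1412 -0.0004  1.6274] [-0.0323  0.4807 -0.6393  1.8635  0.3559  0.9127 -0.7819] 10.8333
```

View pics/g1.png

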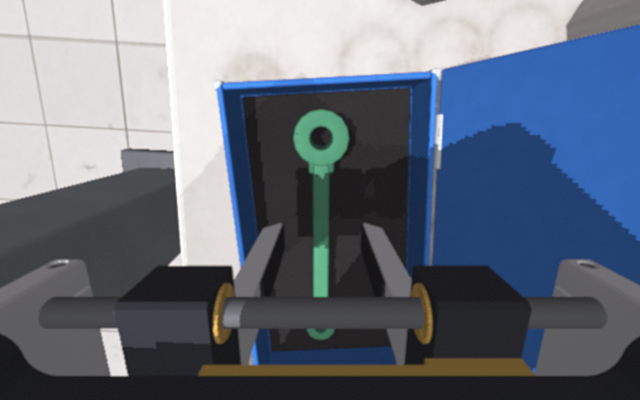

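Converted, 0.085 m is 0.1133, 0.07 m is 0.0933.

Emit:
step_hand:
  rows:
    - {"aperture":0.05, "xyz":[0, 0, 0.0467]}
    - {"aperture":0.05, "xyz":[0, 0, 0.0933]}
    - {"aperture":0.05, "xyz":[0, 0, 0.1133]}
    - {"aperture":0.05, "xyz":[0, 0, 0.1133]}
    - {"aperture":0.05, "xyz":[0, 0, 0.1133]}
    - {"aperture":0.02, "xyz":[0, 0, 0.1133]}
    - {"aperture":0.005, "xyz":[0, 0, 0.1133]}
    - {"aperture":0.005, "xyz":[0, 0, 0.1133]}
    - {"aperture":0.005, "xyz":[0, 0, 0.1133]}
    - {"aperture":0.005, "xyz":[0, 0, 0.1133]}
    - {"aperture":0.005, "xyz":[0, 0, 0.1133]}
  force: 45

```text
time: 12.0
ee_pos: [0.538, 0.2421, 0.0269]
tcp_rot: [-3.141, 0.0, 1.628]
force: [4.4, 0.5, 7.0]
gripper_width: 0.0136
finger_force: 42.5
```

```bash
python3 -c "
from h import *
o=get_obs();print(o['torque'],o['ee_pos'],o['tcp_rot'])"
```

```text
[-0.0622 -1.242  -0.0622] [0.538  0.2421 0.0269] [-3.1414  0.      1.6277]
```

Converted, -0.175 m is -0.2333, -0.01 m is -0.0133.

Emit:
step_hand:
  rows:
    - {"aperture":0.005, "xyz":[0, 0, -0.0133]}
    - {"aperture":0.005, "xyz":[0, 0, -0.04]}
    - {"aperture":0.005, "xyz":[0, 0, -0.0733]}
    - {"aperture":0.005, "xyz":[0, 0, -0.1133]}
    - {"aperture":0.005, "xyz":[0, 0, -0.1533]}
    - {"aperture":0.005, "xyz":[0, 0, -0.1933]}
    - {"aperture":0.005, "xyz":[0, 0, -0.22]}
    - {"aperture":0.005, "xyz":[0, 0, -0.2333]}
    - {"aperture":0.005, "xyz":[0, 0, -0.2333]}
    - {"aperture":0.005, "xyz":[0, 0, -0.2333]}
  force: 45

```text
time: 12.83
ee_pos: [0.5378, 0.2418, 0.2011]
tcp_rot: [-3.141, 0.0, 1.628]
force: [-0.9, -0.2, -6.9]
gripper_width: 0.0135
finger_force: 45.0
```

Run:
```python
from h import *
o=get_obs();print(o['torque'],o['force'],o['ee_pos'],o['tcp_rot'])
C,r=look(["lever_boss","lever_eye","lever_balance"],save="h1")
z=o['ee_pos'][2]-.017
for q in r: print(q,onz(r[q],z+(.018 if q=="lever_balance" else 0))-o['ee_pos'])
C,r=look(["lever_boss","lever_eye","jig_post","jig_pin"],"scene",save="h2")
for q in r: print(q,onz(r[q],.068 if 'jig' in q else z))
C,r=look(["jig_post","jig_pin"],"top",save="h3")
for q in r: print(q,onz(r[q],.068))
```

```text
[-0.087  -0.0407  0.0838] [-0.9336 -0.2015 -6.8837] [0.5378 0.2418 0.2011] [-3.1412  0.0004  1.6276]
lever_boss wrist [320.4 141.1] 0.78
lever_balance wrist [321.5 249.1] 0.72
lever_boss [-0.0037  0.0617 -0.017 ]
lever_balance [ 0.0005 -0.0018  0.001 ]
lever_boss scene [227.  270.9] 0.61
lever_eye scene [294.1 225.3] 0.56
jig_post scene [380.4 222.9] 0.96
jig_pin scene [396.4 186.3] 0.63
lever_boss [0.53   0.3021 0.1841]
lever_eye [0.5433 0.1195 0.1841]
jig_post [ 0.4906 -0.1423  0.068 ]
jig_pin [ 0.568  -0.3166  0.068 ]
jig_post top [374.2 251.4] 0.74
jig_pin top [435.9 232.1] 0.68
jig_post [ 0.5039 -0.1327  0.068 ]
jig_pin [ 0.5614 -0.3024  0.068 ]
```

View pics/h2.png

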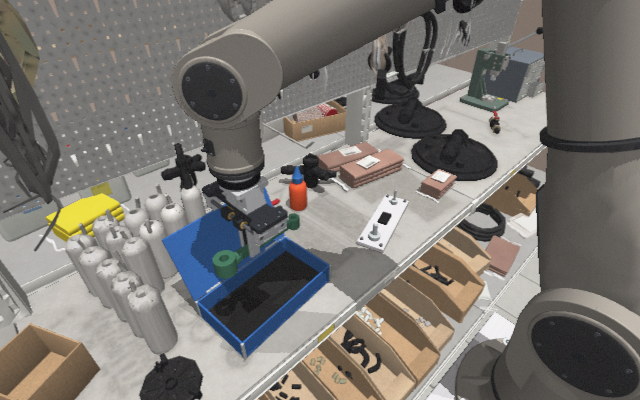

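Converted, -0.406 m is -0.5413, -0.32 m is -0.4267, -0.32 rad is -0.2037.

Emit:
step_hand:
  rows:
    - {"aperture":0.005, "xyz":[-0.016, -0.012, 0]}
    - {"aperture":0.005, "xyz":[-0.048, -0.036, 0]}
    - {"aperture":0.005, "xyz":[-0.084, -0.0613, 0]}
    - {"aperture":0.005, "xyz":[-0.12, -0.088, 0]}
    - {"aperture":0.005, "xyz":[-0.156, -0.1133, 0], "turn_vec":[0, 0, -0.0318]}
    - {"aperture":0.005, "xyz":[-0.2, -0.1187, 0], "turn_vec":[0, 0, -0.0637]}
    - {"aperture":0.005, "xyz":[-0.2467, -0.1227, 0], "turn_vec":[0, 0, -0.0955]}
    - {"aperture":0.005, "xyz":[-0.2933, -0.1253, 0], "turn_vec":[0, 0, -0.1273]}
    - {"aperture":0.005, "xyz":[-0.34, -0.1293, 0], "turn_vec":[0, 0, -0.1592]}
    - {"aperture":0.005, "xyz":[-0.3827, -0.1333, 0], "turn_vec":[0, 0, -0.191]}
    - {"aperture":0.005, "xyz":[-0.4267, -0.1413, 0], "turn_vec":[0, 0, -0.2037]}
    - {"aperture":0.005, "xyz":[-0.4667, -0.1493, 0], "turn_vec":[0, 0, -0.2037]}
    - {"aperture":0.005, "xyz":[-0.5067, -0.156, 0], "turn_vec":[0, 0, -0.2037]}
    - {"aperture":0.005, "xyz":[-0.5333, -0.1613, 0], "turn_vec":[0, 0, -0.2037]}
    - {"aperture":0.005, "xyz":[-0.5413, -0.1613, 0], "turn_vec":[0, 0, -0.2037]}
    - {"aperture":0.005, "xyz":[-0.5413, -0.1613, 0], "turn_vec":[0, 0, -0.2037]}
    - {"aperture":0.005, "xyz":[-0.5413, -0.1613, 0], "turn_vec":[0, 0, -0.2037]}
  force: 45

```text
time: 14.85
ee_pos: [0.4406, -0.1695, 0.2017]
tcp_rot: [3.141, -0.0, 1.948]
force: [0.6, 0.5, -6.4]
gripper_width: 0.0136
finger_force: 45.0
```

Create j.py:
```python
from h import *
import pickle,sys
o=get_obs();print(o['time'],o['torque'],o['force'],o['ee_pos'],o['tcp_rot'],o['qpos'])
C,r=look(["lever_boss","lever_eye","jig_post","jig_pin","jig"],save=sys.argv[1])
z=o['ee_pos'][2]-.017
for q in r: print(q,onz(r[q],.068 if '_p' in q else 0 if q=='jig' else z), onz(r[q],z)-o['ee_pos'])
pickle.dump((C,r),open(sys.argv[1]+".pkl","wb"))
if len(sys.argv)>2:
    r0=pickle.load(open(sys.argv[2]+".pkl","rb"))[1]
    for q in("jig_post","jig_pin"):
        if q in r and q in r0: print("tri",q,*tri([r[q],r0[q]]))
```

```bash
python3 j.py i1
```

```text
14.85 [ 0.0191 -0.0881 -0.0023] [ 0.6112  0.4884 -6.3728] [ 0.4406 -0.1695  0.2017] [ 3.1413 -0.0003  1.9477] [ 0.6989  0.146  -0.506   2.0404  0.0848  0.9749  0.5266]
lever_boss wrist [320.5 140.6] 0.88
jig_post wrist [390.9 182.8] 0.67
jig_pin wrist [579.8 207.7] 0.73
jig wrist [373.3 233.1] 0.96
lever_boss [ 0.4177 -0.112   0.1847] [-0.0228  0.0575 -0.017 ]
jig_post [ 0.5045 -0.1329  0.068 ] [ 0.0286  0.0493 -0.017 ]
jig_pin [ 0.7043 -0.0834  0.068 ] [ 0.1505  0.0795 -0.017 ]
jig [ 0.5323 -0.2117  0.    ] [ 0.0322  0.0138 -0.017 ]
```

View pics/i1.png

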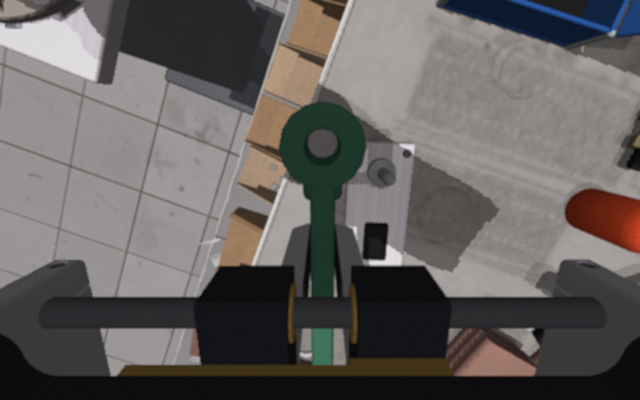

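Converted, -0.14 m is -0.1867, -0.13 m is -0.1733.

Emit:
step_hand:
  rows:
    - {"aperture":0.005, "xyz":[-0.0267, 0, 0]}
    - {"aperture":0.005, "xyz":[-0.0667, 0, 0]}
    - {"aperture":0.005, "xyz":[-0.1067, 0, 0]}
    - {"aperture":0.005, "xyz":[-0.1467, 0, 0]}
    - {"aperture":0.005, "xyz":[-0.1733, 0, 0]}
    - {"aperture":0.005, "xyz":[-0.1867, 0, 0]}
    - {"aperture":0.005, "xyz":[-0.1867, 0, 0]}
    - {"aperture":0.005, "xyz":[-0.1867, 0, 0]}
    - {"aperture":0.005, "xyz":[-0.1867, 0, 0]}
  force: 45

```text
time: 15.9
ee_pos: [0.4918, -0.2988, 0.2016]
tcp_rot: [-3.141, -0.001, 1.949]
force: [-1.1, 0.9, -6.7]
gripper_width: 0.0137
finger_force: 45.0
```

```bash
python3 j.py i2 i1
```

Run:
```python
import cv2
a=cv2.imread("pics/i2.png"); cv2.imwrite("pics/i2c.png",cv2.resize(a[0:290,270:520],None,fx=2,fy=2,interpolation=2))
```

```text
15.9 [-0.0256 -0.1215  0.0262] [-1.1185  0.8854 -6.6627] [ 0.4918 -0.2988  0.2016] [-3.1415 -0.0007  1.9491] [ 0.7819  0.3125 -0.4224  1.8299  0.147   1.0305  0.6799]
lever_boss wrist [320.5 142.3] 0.55
jig_post wrist [398.7  31.5] 0.81
jig_pin wrist [380.  213.3] 0.59
jig wrist [378.6 125.8] 0.59
lever_boss [ 0.4693 -0.2423  0.1846] [-0.0225  0.0565 -0.017 ]
jig_post [ 0.5019 -0.1303  0.068 ] [-0.0042  0.1298 -0.017 ]
jig_pin [ 0.5589 -0.2968  0.068 ] [ 0.0306  0.0282 -0.017 ]
jig [ 0.5321 -0.2105  0.    ] [ 0.0066  0.0787 -0.017 ]
tri jig_post [ 0.5017 -0.1324  0.0751] 0.0006778081288584246
tri jig_pin [ 0.4223 -0.1589  0.4047] 0.0660483732613418
```

View pics/i2c.png

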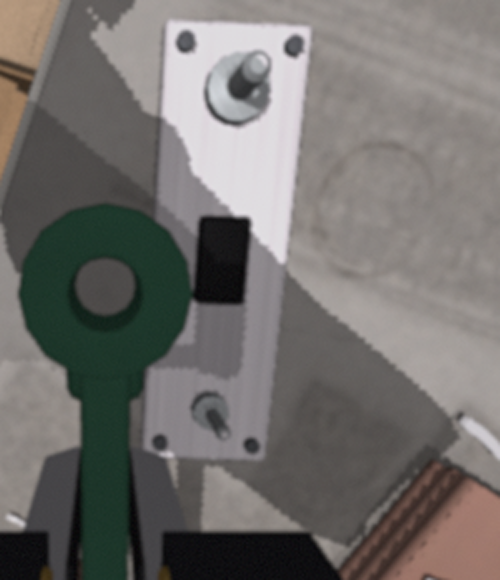

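Run:
```python
from h import *
import pickle
C,r=pickle.load(open("i2.pkl","rb"));C1,r1=pickle.load(open("i1.pkl","rb"))
f=lambda c:(270+c[0]/2,c[1]/2)
P=onz(ray(C,f((258,64))),.068);N=onz(ray(C,f((224,434))),.068)
print("post",P,"pin",N,np.linalg.norm(P-N))
H=[onz(ray(C,f(c)),.015) for c in((186,41),(294,46),(160,442),(252,445))]
H=np.array(H);c=H.mean(0);a=(H[0]+H[1]-H[2]-H[3])/2;print("centre",c,"yaw",np.arctan2(-a[0],a[1]),np.linalg.norm(a))
a/=np.linalg.norm(a);print(c+a*.09,c-a*.09)
print("tri post",tri([r["jig_post"],r1["jig_post"]]), tri([r["jig_post"],ray(C1,(390,179))]))
S=cam("scene");T=cam("top")
rs=[ray(C,f((224,434))),ray(T,[435.9,232.1]),ray(S,[395,187])];print("tri pin",tri(rs),tri(rs[:2]),tri(rs[::2]))
rs=[ray(C,f((258,64))),ray(T,[374.2,251.4]),ray(S,[379,223])];print("tri post",tri(rs),tri(rs[:2]),tri(rs[::2]))
```

```text
post [ 0.5024 -0.1306  0.068 ] pin [ 0.5627 -0.2998  0.068 ] 0.1796443040060639
centre [ 0.5338 -0.2149  0.015 ] yaw 0.3412683850802333 0.22778144185359078
[ 0.5037 -0.1301  0.015 ] [ 0.564  -0.2997  0.015 ]
tri post (array([ 0.5017, -0.1324,  0.0751]), np.float64(0.0006778081288584246)) (array([ 0.5022, -0.1298,  0.0666]), np.float64(0.00012257936900086965))
tri pin (array([ 0.5601, -0.2983,  0.0781]), np.float64(0.0011973644797477318)) (array([ 0.5597, -0.2984,  0.0782]), np.float64(0.0010544722398300533)) (array([ 0.5596, -0.297 ,  0.079 ]), np.float64(0.000515311006423363))
tri post (array([ 0.4992, -0.134 ,  0.0707]), np.float64(0.008188120307999197)) (array([ 0.5027, -0.1321,  0.0724]), np.float64(0.0008533865322033464)) (array([ 0.4965, -0.1345,  0.0719]), np.float64(0.005807612052427664))
```

The manual's scale: shifts go in shares of 0.75 m and turns go in shares of pi/2 rad. Converting my numbers, 0.0918 m is 0.1224, 0.0704 m is 0.0939, 0.0365 rad is 0.0232.

Emit:
step_hand:
  rows:
    - {"aperture":0.005, "xyz":[0.0133, 0.0107, 0], "turn_vec":[0, 0, 0.0064]}
    - {"aperture":0.005, "xyz":[0.04, 0.032, 0], "turn_vec":[0, 0, 0.0127]}
    - {"aperture":0.005, "xyz":[0.0733, 0.056, 0], "turn_vec":[0, 0, 0.0191]}
    - {"aperture":0.005, "xyz":[0.1, 0.0773, 0], "turn_vec":[0, 0, 0.0232]}
    - {"aperture":0.005, "xyz":[0.1224, 0.0939, 0], "turn_vec":[0, 0, 0.0232]}
    - {"aperture":0.005, "xyz":[0.1224, 0.0939, 0], "turn_vec":[0, 0, 0.0232]}
    - {"aperture":0.005, "xyz":[0.1224, 0.0939, 0.02], "turn_vec":[0, 0, 0.0232]}
    - {"aperture":0.005, "xyz":[0.1224, 0.0939, 0.04], "turn_vec":[0, 0, 0.0232]}
    - {"aperture":0.005, "xyz":[0.1224, 0.0939, 0.06], "turn_vec":[0, 0, 0.0232]}
    - {"aperture":0.005, "xyz":[0.1224, 0.0939, 0.0733], "turn_vec":[0, 0, 0.0232]}
    - {"aperture":0.005, "xyz":[0.1224, 0.0939, 0.0733], "turn_vec":[0, 0, 0.0232]}
    - {"aperture":0.005, "xyz":[0.1224, 0.0939, 0.0733], "turn_vec":[0, 0, 0.0232]}
    - {"aperture":0.005, "xyz":[0.1224, 0.0939, 0.0733], "turn_vec":[0, 0, 0.0232]}
  force: 45

```text
time: 17.28
ee_pos: [0.5241, -0.1891, 0.1475]
tcp_rot: [3.141, 0.0, 1.911]
force: [0.3, 0.1, -6.1]
gripper_width: 0.0136
finger_force: 45.0
```

```bash
python3 j.py k1
```

Run:
```python
import cv2,sys
sys.path.insert(0,".")
from h import *
C,r=look(["lever_boss","lever_eye"],"scene",save="k2")
for q in r: print(q,onz(r[q],.128))
a=cv2.imread("pics/k1.png")[60:310,220:420];b=cv2.imread("pics/k2.png")[125:275,300:460]
cv2.imwrite("pics/k.png",np.hstack([cv2.resize(x,(395,590),interpolation=2) if i==0 else cv2.resize(x,(400,590),interpolation=2) for i,x in enumerate((a,b))]))
```

```text
17.2833 [-0.039  -0.1214 -0.0172] [ 0.3448  0.0532 -6.1157] [ 0.5241 -0.1891  0.1475] [3.1408 0.0005 1.9112] [ 0.6101  0.3489 -0.4596  1.9199  0.1926  0.9146  0.3969]
lever_boss wrist [321.2 143.7] 0.71
jig_post wrist [316.4 136.6] 0.62
jig wrist [322.6 211.3] 0.78
lever_boss [ 0.5044 -0.1324  0.1305] [-0.0197  0.0567 -0.017 ]
jig_post [ 0.5003 -0.1329  0.068 ] [-0.0239  0.0597 -0.017 ]
jig [ 0.534  -0.2122  0.    ] [-0.0043  0.0158 -0.017 ]
lever_boss scene [376.7 206.1] 0.74
lever_eye scene [393.9 173.1] 0.95
lever_boss [ 0.5014 -0.1305  0.128 ]
lever_eye [ 0.5692 -0.2934  0.128 ]
```

View pics/k.png

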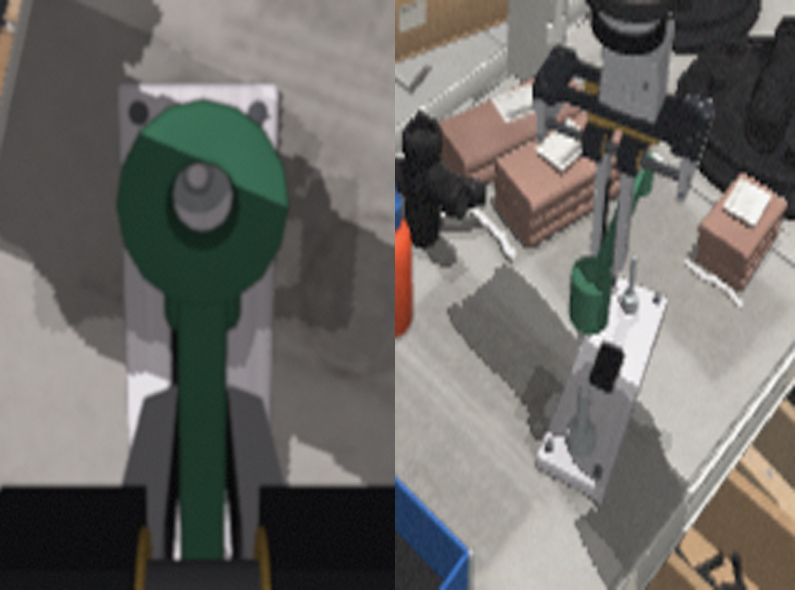

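Run:
```python
from h import *
import pickle
C,r=pickle.load(open("k1.pkl","rb"));o=get_obs();print(o["ee_pos"],o["tcp_rot"])
print("post tip",onz(ray(C,(319.7,134.2)),.068))
a=np.array([-np.sin(.3405),np.cos(.3405),0]);e=o["ee_pos"]
# outer ring seen: top face z=+36mm, ring diameter 44 ; crop left/right/top edges
for L in(.059,.060,.061,.062,.063):
    b=e+a*L; t=np.linspace(0,6.283,60); ring=np.array([proj(C,b+[.022*np.cos(x),.022*np.sin(x),-.017+.036]) for x in t])
    print(L,"outer box",ring.min(0),ring.max(0),"lower mouth",proj(C,b-[0,0,.017]),"upper",proj(C,b+[0,0,.019]))
g=lambda x,y:(220+x/1.975,60+y/2.36)
print("seen outer",g(117,99),g(288,306),"disc",g(203,193),"upper mouth box",g(166,157),g(240,246))
```

```text
[ 0.5237 -0.189   0.1469] [3.1414 0.0001 1.9112]
post tip [ 0.5022 -0.1302  0.068 ]
0.059 outer box [275.5931 104.7878] [363.6168 193.5429] lower mouth [320.0174 144.8831] upper [319.6373 150.9032]
0.06 outer box [275.5085 102.6033] [363.6876 191.6716] lower mouth [320.0125 143.2448] upper [319.6305 148.8845]
0.061 outer box [275.4236 100.4108] [363.7587 189.794 ] lower mouth [320.0076 141.6018] upper [319.6237 146.8587]
0.062 outer box [275.3384  98.2103] [363.8301 187.9099] lower mouth [320.0026 139.9541] upper [319.6169 144.8257]
0.063 outer box [275.2529  96.0016] [363.9017 186.0195] lower mouth [319.9976 138.3016] upper [319.61   142.7855]
seen outer (279.24050632911394, 101.94915254237289) (365.82278481012656, 189.66101694915255) disc (322.7848101265823, 141.77966101694915) upper mouth box (304.0506329113924, 126.52542372881356) (341.5189873417721, 164.23728813559325)
```

Emit:
step_hand:
  rows:
    - {"aperture":0.005, "xyz":[0.0013, -0.0013, 0.0067]}
    - {"aperture":0.005, "xyz":[0.0019, -0.0027, 0.016]}
    - {"aperture":0.005, "xyz":[0.0019, -0.0027, 0.024]}
    - {"aperture":0.005, "xyz":[0.0019, -0.0027, 0.028]}
    - {"aperture":0.005, "xyz":[0.0019, -0.0027, 0.028]}
    - {"aperture":0.005, "xyz":[0.0019, -0.0027, 0.028]}
    - {"aperture":0.005, "xyz":[0.0019, -0.0027, 0.028]}
    - {"aperture":0.005, "xyz":[0.0019, -0.0027, 0.028]}
  force: 45

```text
time: 18.4
ee_pos: [0.5215, -0.1883, 0.1259]
tcp_rot: [3.141, 0.0, 1.911]
force: [-0.5, -0.1, -5.6]
gripper_width: 0.0135
finger_force: 45.0
```

```bash
python3 j.py l1
```

Run:
```python
import sys
from h import *
capture("top"); capture("scene")
for c in("top","scene"):
    for q in("lever_boss","lever_eye","jig_post","jig_pin"):
        s=spot_point(q,c)
        if s: print(c,q,s[0]["uv"],round(s[0]["p"],2),onz(ray(cam(c),s[0]["uv"]),.068 if "jig" in q else .108))
im=cv2.imread("pics/l1.png")
S=capture("scene");a=im[60:310,220:420];b=S[125:275,300:460]
T=capture("top")[200:300,340:470]
cv2.imwrite("pics/l.png",np.hstack([cv2.resize(a,(300,375)),cv2.resize(b,(300,375)),cv2.resize(T,(200,375)) ]))
```

```text
18.4 [ 0.0526 -0.0932  0.009 ] [-0.5149 -0.1025 -5.5593] [ 0.5215 -0.1883  0.1259] [3.1412 0.0002 1.9112] [ 0.6033  0.3721 -0.4532  1.9431  0.2096  0.8715  0.3818]
lever_boss wrist [321.5 140.9] 0.6
jig_post wrist [322.7 139.5] 0.55
jig wrist [322.7 218.9] 0.85
lever_boss [ 0.5014 -0.13    0.1089] [-0.0201  0.0583 -0.017 ]
jig_post [ 0.5028 -0.1314  0.068 ] [-0.0197  0.0594 -0.017 ]
jig [ 0.5319 -0.2129  0.    ] [-0.0025  0.0109 -0.017 ]
top jig_post [373.0, 249.2] 0.8 [ 0.5098 -0.1295  0.068 ]
top jig_pin [258.7, 236.7] 0.37 [0.5351 0.1836 0.068 ]
scene lever_boss [376.5, 214.2] 0.66 [ 0.4941 -0.1238  0.108 ]
scene lever_eye [396.7, 178.8] 0.88 [ 0.5607 -0.3004  0.108 ]
scene jig_pin [312.2, 157.4] 0.69 [ 0.8812 -0.2395  0.068 ]
```

View pics/l.png

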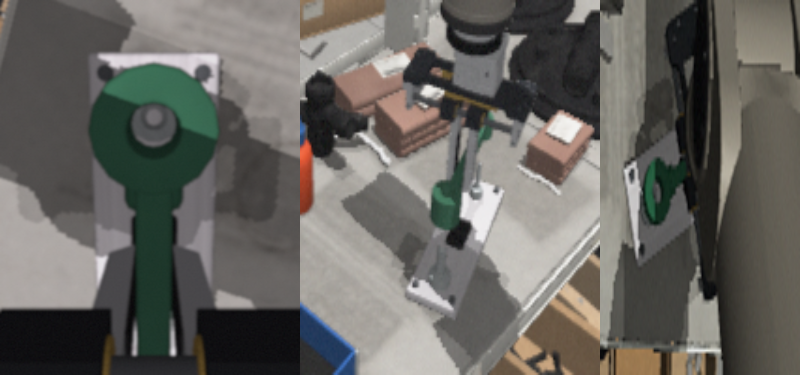

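Emit:
step_hand:
  rows:
    - {"aperture":0.005}
    - {"aperture":0.005}
    - {"aperture":0.005}
    - {"aperture":0.005}
  force: 45

```text
time: 19.63
ee_pos: [0.5212, -0.1883, 0.1257]
tcp_rot: [3.142, -0.0, 1.911]
force: [0.2, -0.1, -7.0]
gripper_width: 0.0134
finger_force: 45.0
```

```bash
python3 -c "
from plant import *
print(sign_off())"
```

```text
the job is handed in; nothing more can be done
None
```

I handed the job in at 19.6 s: the lid is lying back, and the lever is held level and still about 40 mm above the jig pins. The wrist camera shows the boss hole over the thick pin; the eye hole's position was not seen directly and rests on the measured jig angle.

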